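# Set the splash board and back the drain valve off two turns

### The job

First lift the flat splash board out of its slotted stand and lean it against the front of the angle-plate rest, squarely in front of the rest, with its lower edge on the bench and its slant about 20 degrees from upright, and let go of it. Then turn the valve's handwheel by its crank knob clockwise (seen from above) fully shut to its stop, and from there back it off exactly two full turns. Finish while still gripping the crank knob with the valve at rest two turns open: do not let go at the end, and leave the other things on the bench where they are.

Things in the scene. Friction and masses are not known exactly. Their poses are not given: they have to be found in the camera images.
- splash_board: loose flat grey board, 120 mm wide (x), 8 mm thick (y), 190 mm high (z), about 0.24 kg; origin at the centre of its lower edge. It starts upright with its lower 30 mm in the slot of the stand, lower edge 10 mm and top edge 200 mm above the bench; pinch the top edge across the 8 mm from above and lift straight up at least 35 mm to clear the slot
- board_top (a point): middle of the splash board's upper edge, 190 mm along the board's z from its origin
- slot_stand: fixed wooden stand, 150 x 70 x 40 mm, with a slot 11 mm wide and 30 mm deep along its x; origin at the centre of its underside
- angle_rest: fixed dark steel angle plate. Origin on the bench under the middle of its upright front face; x along the face (110 mm wide), +y out of the face towards the outlet. Upright 108 mm high with a 12 mm round rubber bead on top (axis y -4, z 108 mm, 2 mm proud of the face); foot and ribs reach 62 mm behind it. A board on the bead with its foot 45 mm before the face slants 20 degrees
- valve_stand: fixed valve on a 110 x 160 mm base plate; origin at the centre of the underside, on the wheel's axis; the pipe runs along its y at z 75 mm, the open outlet points to its -y, the inlet pipe goes down into the bench 117 mm to its +y
- outlet (a point): centre of the outlet's mouth
- wheel_centre (a point): centre of the handwheel, on its upright axis, 170 mm above the bench; the rim is a 12 mm round bar of mean radius 55 mm
- crank_knob: upright black cylindrical crank knob on the wheel's rim, 26 mm in diameter, 42 mm tall, that spins freely on its pin; its axis is 55 mm from the wheel's axis. Origin at the centre of its lower end, 180 mm above the bench (top at 222 mm); pinched from above it can be led round the circle without turning the hand
- valve_wheel (a joint): turn of the handwheel in rad: 0 at the closed stop, grows as it opens (counter-clockwise from above), 6.283 a full turn; the other stop is at 22. It starts between 1.2 and 4.6. Turning takes about 0.1 N m (2 N at the knob, a little more at speed) and it stays where it is left; at 0 it meets a hard stop
- paste_can: bystander: can, 67 mm in diameter, 72 mm tall; origin at the centre of its underside
- register_1: bystander: white round meter register, 67 mm in diameter, 48 mm tall; origin at the centre of its underside
- tape_0: bystander: roll of black tape, 58 mm in diameter, 19 mm tall; origin at the centre of its underside

How it is judged (in metres and radians):
On the way, in this order (a step that is already met when the one before it is completed fails the run):
1. the splash board leans against the front of the rest at a slant of 10 to 34 degrees, its lower edge on the bench, let go and still (angle between splash_board's own z axis and vertical between 0.17 and 0.6 rad and height (world z) of splash_board below 0.012 m and contact force between splash_board and angle_rest above 0.05 N and x of splash_board in the frame of angle_rest between -0.035 and 0.035 m and y of splash_board in the frame of angle_rest between 0.015 and 0.09 m and angle between the x axis of splash_board and the x axis of angle_rest, either way round below 0.25 rad and linear speed of splash_board below 0.02 m/s and contact force between the arm and splash_board below 0.05 N), for 0.3 s.
2. then the valve is closed to its stop (within 0.08 rad) (value of joint valve_wheel below 0.08 rad), for 0.2 s.
At the end, for the whole second after the job is handed in: Valve two turns (12.57 rad +-0.3) from its closed stop, at rest, fingers gripping the crank knob (over 2 N). Board untouched, leaning on the rest: slant 10 to 34 degrees, lower edge on the bench 15 to 90 mm before the face, within 35 mm of its middle, within 14 degrees of parallel (all of step 1 and value of joint valve_wheel between 12.266 and 12.866 rad and velocity of joint valve_wheel between -0.1 and 0.1 rad/s and contact force between the fingers and crank_knob above 2 N); the arm keeps its last pose, push and grip.
It fails at once if the can is moved by more than 30 mm (distance of paste_can from where it was at the start of the episode above 0.03 m).
It fails at once if the white register is moved by more than 30 mm (distance of register_1 from where it was at the start of the episode above 0.03 m).
It fails at once if the roll of tape is moved by more than 30 mm (distance of tape_0 from where it was at the start of the episode above 0.03 m).
It fails at once if the splash board falls over (angle between splash_board's own z axis and vertical above 1 rad).
It also fails if it takes over 72 s, if anything falls off the work surface, if the arm or the gripper's body presses on something with over 40 N, if the wrist force passes 120 N, or if a joint passes its speed limit or range.

### The arm

A 6-joint arm with a two-finger parallel gripper is mounted at the origin on the work surface; the furniture and walls round the work are solid. World frame = base frame: x ahead of the robot, y to its left, z up, the work surface at z = 0. Lengths are in m, angles in degrees, forces in N, time in s.
With the tool pointing down it reaches from about 0.375 to 0.9 m from the base axis. Payload 3.1 kg.
Tool frame: the origin (TCP) lies midway between the tips of the shut fingers; the grasp point (between the pads) lies 19 mm behind it; z points along the fingers, y is the line along which they close (so a half turn about z gives the same grasp; the last joint's range is limited). The gripper opens to 87 mm and grips with 3 to 60 N. Pads are 19 mm wide; open, the fingers measure 117 mm over their backs; the gripper's body (75 mm by 190 mm) begins 51 mm behind the grasp point.
Start: joints at [63.455, 30.224, 82.088, -0, 67.689, -10.227], TCP at [0.176, 0.6, 0.223] pointing down, gripper open.
Joint ranges: [-176.69, 176.69], [-43.24, 126.21], [12.49, 139.97], [-82, 262], [0, 151.66], [-163.58, 163.58]. Speed limits (degrees/s): [159.86, 159.86, 180, 180, 180, 180].

### API

Orientations are given as a 3x3 rotation matrix whose columns are the frame's x, y, z axes.
In Python, from rig import bot gives the robot as it stands.
- The arm moves only by the shell command python3 steer.py, which reads ROWS from standard input. ROWS is a JSON list of rows, 1 to 20 of them, each of 7 numbers: dx, dy, dz in mm, then a rotation vector rx, ry, rz in units of 5 degrees, then the opening from 0.0 (shut) to 1.0 (fully open); each row is the pose to reach, as a shift and turn from the pose commanded when the command began, along the tool's axes at that moment; what a row does not reach only later rows make up. A row lasts 1/10 s, in which the tool goes at most 0.05 m and 8.59 degrees, less where a joint would pass 70% of its speed; a pose out of reach is approached as far as the arm can. The fingers move at their own pace and stop on an object; the grip force is fixed at half the most. Time passes only in rows, so rows that do not move let the fingers close. It prints the time, the measured TCP pose, the force, the opening and the grip force at its end. Input that does not fit is refused with a message, and nothing moves.
- bot.read_state(): the state, without advancing time (a new reading comes with each control period).
- bot.capture(name): name is "scene" or "top" or "wrist"; returns a dict with "color" (400x640x3 uint8, red, green, blue), "K" (3x3 intrinsics, pixels), "view" (4x4, takes a point from world to camera coordinates); the wrist camera has in their place "mount" (4x4, takes a point from camera to tool coordinates, whose origin is the TCP and whose axes are the flange's). Camera axes: x right, y up, looking along -z (the intrinsics and any distortion apply to the point x, -y, -z); pixel columns grow to the right and rows downward; lengths in m; the calibration is good to about 2 mm. A picture is of the moment at which its call begins: read the wrist's pose just before it. There is no depth.
- bot.hand_in(): hands the job in; it is judged then, once.
The state is a dict: "time_s": time; "joint_positions": joint angles; "qvel": joint speeds; "tau": joint torques, N m; "position": TCP position; "tcp_rot": TCP orientation; "force": force on the tool from outside, world axes, zero at the start; "moment": the same for the moment, N m; "opening": opening from 0.0 (shut) to 1.0 (fully open); "grasp_force": force on a finger pad.
Only numpy, scipy, OpenCV 4.12 (cv2) and the standard library are available. Lean on these libraries where they do the work, as an engineer would, in place of code of your own. Each camera call takes 0.05 s, during which the arm holds its last target. There are 200 camera calls.

## Working session

There is one attempt and no reset: what is moved stays moved. The work goes in short steps, Python scripts to look and compute and a shell command to move; the robot and the scene stay as the last step left them, time stands still between calls to the robot, and variables do not carry over. Pictures are saved under pics/ and viewed, at most 10 in all, crops included, and the job is handed in when it is done.

```bash
ls; mkdir -p pics; cat > h.py <<'E'
from rig import bot
import numpy as np, cv2
def snap(n,f):
    c=bot.capture(n); cv2.imwrite('pics/'+f,c['color'][:,:,::-1]); np.savez('pics/'+f[:-4]+'.npz',**{k:v for k,v in c.items()}); return c
def ray(f,u,v):
    c=np.load('pics/'+f+'.npz',allow_pickle=True); K=c['K'];V=c['view']
    d=np.linalg.inv(K)@[u,v,1]; d=np.array([d[0],-d[1],-d[2]]); R=V[:3,:3]; o=-R.T@V[:3,3]; return o,R.T@d
def atz(f,u,v,z):
    o,d=ray(f,u,v); return o+d*(z-o[2])/d[2]
def proj(f,p):
    c=np.load('pics/'+f+'.npz',allow_pickle=True); q=c['view'][:3,:3]@p+c['view'][:3,3]; q=c['K']@[q[0],-q[1],-q[2]]; return q[:2]/q[2]
E
python3 - <<'E'
from h import *
for n in('scene','top'):
    c=snap(n,n+'0.png'); print(n,[k for k in c],c['K'].tolist(),(-c['view'][:3,:3].T@c['view'][:3,3]))
print(bot.read_state())
E
```

```text
pics
rig.py
steer.py
scene ['color', 'K', 'view'] [[417.02126270046773, 0.0, 312.81886920649885], [0.0, 417.02126270046773, 198.48824030475046], [0.0, 0.0, 1.0]] [-0.003401   -0.82432002  0.72615019]
top ['color', 'K', 'view'] [[378.0202670061418, 0.0, 320.584614980622], [0.0, 378.0202670061418, 192.18689363102482], [0.0, 0.0, 1.0]] [ 0.43111339 -0.10026646  1.02270851]
{'time_s': 0.1, 'joint_positions': array([ 6.34533030e+01,  3.02734900e+01,  8.21486416e+01, -2.25309598e-03,
        6.76907699e+01, -1.02262023e+01]), 'qvel': array([ 0.05007832,  0.00966262, -0.24609229,  0.11664505, -0.06459448,
        0.03175514]), 'tau': array([-7.86971868e-04, -4.40989172e+01, -1.77149606e+01,  6.34776265e-02,
        5.34224231e-02, -3.79125015e-05]), 'position': array([0.17530082, 0.59922041, 0.22167334]), 'tcp_rot': array([[-9.59708908e-01,  2.80994827e-01, -8.48125232e-04],
       [ 2.80995931e-01,  9.59707310e-01, -1.77901119e-03],
       [ 3.14059044e-04, -1.94565262e-03, -9.99998058e-01]]), 'force': array([-0.68395171,  0.69003188,  0.30853534]), 'moment': array([-0.00141731,  0.02540639,  0.01316803]), 'grasp_force': 0.0, 'opening': 0.9994470058722441}
```

View pics/scene0.png

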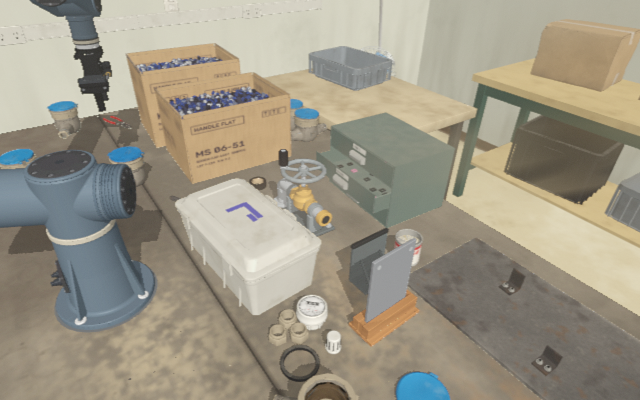

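View pics/top0.png

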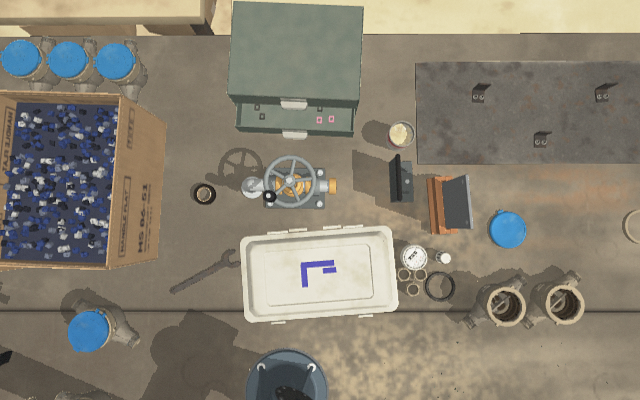

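```bash
python3 - <<'E'
import cv2
a=cv2.imread('pics/top0.png')
cv2.imwrite('pics/t1.png',cv2.resize(a[120:280,230:490],None,fx=3,fy=3,interpolation=cv2.INTER_CUBIC))
a=cv2.imread('pics/scene0.png')
cv2.imwrite('pics/s1.png',cv2.resize(a[140:350,250:450],None,fx=2.8,fy=2.8,interpolation=cv2.INTER_CUBIC))
E
```

```text
(no output)
```

View pics/t1.png

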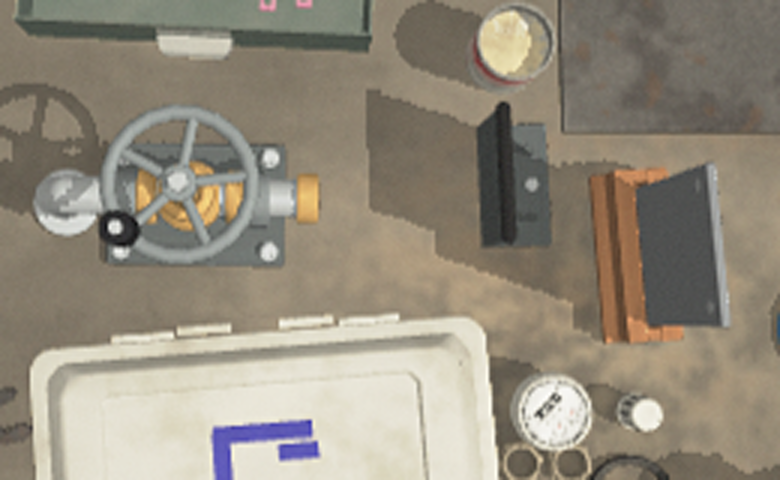

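View pics/s1.png

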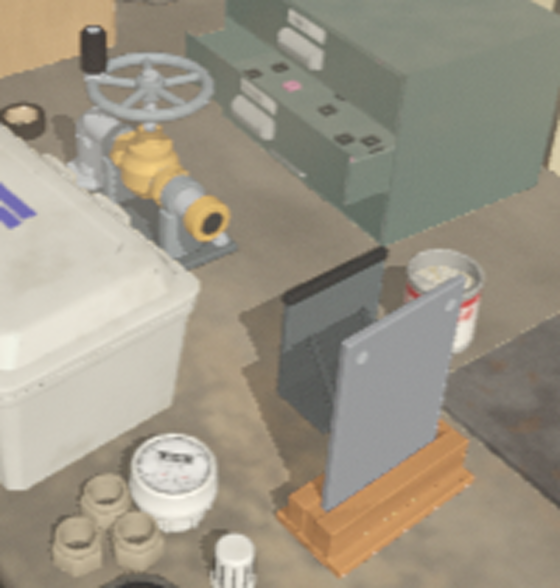

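```bash
cat >> h.py <<'E'
T=lambda u,v,z:atz('top0',u/3+230-.33,v/3+120-.33,z)
S=lambda u,v,z:atz('scene0',u/2.8+250-.33,v/2.8+140-.33,z)
E
python3 - <<'E'
from h import *
np.set_printoptions(precision=4,suppress=True)
for n,f,a in [('btop far',T,(712,165,.2)),('btop near',T,(725,325,.2)),('S far',S,(462,283,.2)),('S near',S,(345,343,.2)),
 ('bead far',T,(503,104,.112)),('bead near',T,(508,242,.112)),('S bead far',S,(384,250,.112)),('S near',S,(288,296,.112)),
 ('rim',T,(180.5,184,.172)),('S rim',S,(150,87,.172)),('knob',T,(117,226,.222)),('S knob',S,(93,31,.222)),('outlet top',T,(308,198,.09)),('can',T,(513,45,.072)),('reg',T,(552,408,.048)),('box edge top',T,(480,320,.1)),('stand tl',T,(593,177,.04)),('stand bl',T,(606,342,.04)),('rest foot',T,(482,247,0)),('drawer',T,(200,45,.1)),('white peg',T,(645,412,.05))]:
    print(n,f(*a)[:2])
E
```

```text
btop far [ 0.5396 -0.4118]
btop near [ 0.4236 -0.4172]
S far [ 0.5305 -0.4165]
S near [ 0.4201 -0.4176]
bead far [ 0.6014 -0.2779]
bead near [ 0.4893 -0.2799]
S bead far [ 0.5963 -0.28  ]
S near [ 0.4895 -0.2817]
rim [ 0.5297 -0.0219]
S rim [ 0.5244 -0.0256]
knob [0.494  0.0184]
S knob [0.4895 0.0182]
outlet top [ 0.5274 -0.1199]
can [ 0.6597 -0.2951]
reg [ 0.3522 -0.3271]
box edge top [ 0.4269 -0.2584]
stand tl [ 0.5504 -0.3689]
stand bl [ 0.4077 -0.3765]
rest foot [ 0.4919 -0.2785]
drawer [ 0.6538 -0.0308]
white peg [ 0.349 -0.405]
```

```bash
python3 - <<'E'
from h import *
np.set_printoptions(precision=3,suppress=True)
R=bot.read_state()['tcp_rot']; p0=np.array([.176,.6,.223])
for w in [(.176,.6,.4),(.36,.40,.4),(.45,.1,.4),(.478,-.4145,.38)]: print(R.T@(np.array(w)-p0))
c=bot.capture('wrist'); print(c['mount'])
E
```

```text
[ 0.    -0.    -0.177]
[-0.233 -0.141 -0.177]
[-0.403 -0.403 -0.176]
[-0.575 -0.889 -0.155]
[[ 0.     0.969  0.246  0.067]
 [ 1.    -0.    -0.001 -0.001]
 [-0.001  0.246 -0.969 -0.162]
 [ 0.     0.     0.     1.   ]]
```
Row moves at most 0.05 m. Total path ~1.25 m → 25+ rows. Send two commands. Rows: "what a row does not reach only later rows make up" – so I can repeat a target row.

The rows are not in the units I measure in: shifts go in mm and turns go in units of 5 degrees. I convert before sending: -0.05 m is -50, -0.403 m is -403, -18.8 degrees is -3.76.

```bash
echo '[[0,0,-50,0,0,0,1],[0,0,-100,0,0,0,1],[0,0,-150,0,0,0,1],[0,0,-177,0,0,0,1],[-80,-45,-177,0,0,0,1],[-80,-45,-177,0,0,0,1],[-160,-90,-177,0,0,-1.6,1],[-160,-90,-177,0,0,-1.6,1],[-233,-141,-177,0,0,-3.2,1],[-233,-141,-177,0,0,-3.76,1],[-290,-228,-177,0,0,-3.76,1],[-290,-228,-177,0,0,-3.76,1],[-346,-315,-177,0,0,-3.76,1],[-346,-315,-177,0,0,-3.76,1],[-403,-403,-177,0,0,-3.76,1],[-403,-403,-177,0,0,-3.76,1],[-403,-403,-177,0,0,-3.76,1]]' | python3 steer.py
python3 - <<'E'
from h import *
np.set_printoptions(precision=4,suppress=True)
s=bot.read_state(); R=s['tcp_rot']; print(R,s['position'])
print(R.T@(np.array([.478,-.4145,.28])-s['position']))
E
```

```text
time_s: 1.85
position: [0.4502, 0.0956, 0.3993]
tcp_rot: [[-0.999, -0.038, 0.0], [-0.038, 0.999, -0.002], [-0.0, -0.002, -1.0]]
force: [0.2, 0.7, 0.3]
opening: 1.002
grasp_force: 0.0
[[-0.9993 -0.0377  0.0001]
 [-0.0377  0.9993 -0.0019]
 [-0.     -0.0019 -1.    ]] [0.4502 0.0956 0.3993]
[-0.0086 -0.5106  0.1203]
```

```bash
echo '[[0,-50,0,0,0,0,1],[0,-100,0,0,0,0,1],[0,-150,0,0,0,0,1],[0,-200,0,0,0,0,1],[0,-250,0,0,0,0,1],[0,-300,0,0,0,0,1],[-2,-350,0,0,0,0,1],[-4,-400,20,0,0,0,1],[-6,-440,40,0,0,0,1],[-8,-480,60,0,0,0,1],[-8.6,-510.6,90,0,0,0,1],[-8.6,-510.6,100,0,0,0,1],[-8.6,-510.6,100,0,0,0,1],[-8.6,-510.6,100,0,0,0,1],[-8.6,-510.6,100,0,0,0,1]]' | python3 steer.py
python3 - <<'E'
from h import *
np.set_printoptions(precision=4,suppress=True)
s=bot.read_state(); c=snap('wrist','w1.png'); R=s['tcp_rot']; p=s['position']; print(R,p)
M=np.eye(4);M[:3,:3]=R;M[:3,3]=p; c['view']=np.linalg.inv(M@c['mount']); np.savez('pics/w1.npz',K=c['K'],view=c['view'])
for q in [(.42,-.416,.2),(.538,-.414,.2),(.544,-.28,.114)]: print(proj('w1',np.array(q)))
E
```

```text
time_s: 3.35
position: [0.4807, -0.4089, 0.3014]
tcp_rot: [[-0.999, -0.045, 0.002], [-0.045, 0.999, -0.002], [-0.002, -0.002, -1.0]]
force: [0.0, -0.2, -0.2]
opening: 0.996
grasp_force: 0.0
[[-0.999  -0.045   0.0019]
 [-0.045   0.999  -0.0019]
 [-0.0018 -0.0019 -1.    ]] [ 0.4807 -0.4089  0.3014]
[315.845  122.4094]
[312.3585 265.1951]
[435.4618 241.5649]
```

View pics/w1.png

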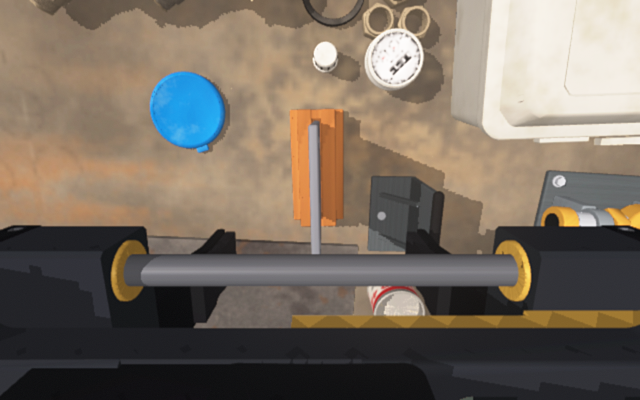

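```bash
python3 - <<'E'
from h import *
np.set_printoptions(precision=4,suppress=True)
W=lambda u,v,z:atz('w1',u,v,z)[:2]
a=cv2.imread('pics/w1.png').astype(int)
for v in (125,140,160,180,200,220,240,250): print(v,a[v,306:328].sum(1)//3)
for q in [(314.5,124,.2),(316,180,.2),(317,250,.2),(292,111,.04),(343,111,.04),(293,224,.04),(423,60,.048),(400,305,.072)]: print(q,W(*q))
s=bot.read_state(); print(s['tcp_rot'],s['position'])
E
```

```text
125 [146 149 153 163 158 155 155 155 156 154 134 103  83  91 109  99 103 106
 106 104 103 104]
140 [152 151 150 171 180 180 177 175 173 170 155 126 105 104 110  97  99 103
 106 108 112 112]
160 [150 150 158 169 175 180 178 175 173 172 165 137 103  85  91  94 103 110
 110 112 111 110]
180 [148 149 148 149 171 179 177 174 171 170 165 147 115  84  85  96  99 106
 108 107 109 108]
200 [146 146 146 155 164 174 176 173 170 169 167 158 126  90  83  95  95 100
 105 104 104 106]
220 [142 142 143 142 145 173 176 172 170 168 166 161 138 106  92 133 152 145
 141 142 142 143]
240 [139 140 139 138 141 158 170 171 168 166 164 162 149 119 100 124 139 140
 138 140 140 139]
250 [ 99 102 104 101 106 136 168 173 169 166 162 162 152 124  94 102 108 108
 108 108 109 109]
(314.5, 124, 0.2) [ 0.4212 -0.417 ]
(316, 180, 0.2) [ 0.4645 -0.414 ]
(317, 250, 0.2) [ 0.524  -0.4107]
(292, 111, 0.04) [ 0.4116 -0.4476]
(343, 111, 0.04) [ 0.4088 -0.3858]
(293, 224, 0.04) [ 0.5556 -0.4428]
(423, 60, 0.048) [ 0.3483 -0.2981]
(400, 305, 0.072) [ 0.6492 -0.2987]
[[-0.999  -0.0449  0.0021]
 [-0.0449  0.999  -0.0022]
 [-0.002  -0.0023 -1.    ]] [ 0.4807 -0.4091  0.3016]
```

To row units: 0.134 m is 134, -0.004 m is -4, -0.7 degrees is -0.14.

```bash
echo '[[0,-4,40,0,0,-0.14,1],[0,-4,80,0,0,-0.14,0.6],[0,-4,110,0,0,-0.14,0.4],[0,-4,130,0,0,-0.14,0.3],[0,-4,134,0,0,-0.14,0.25],[0,-4,134,0,0,-0.14,0.2],[0,-4,134,0,0,-0.14,0],[0,-4,134,0,0,-0.14,0],[0,-4,134,0,0,-0.14,0],[0,-4,134,0,0,-0.14,0],[0,-4,134,0,0,-0.14,0],[0,-4,134,0,0,-0.14,0],[0,-4,134,0,0,-0.14,0]]' | python3 steer.py
```

```text
time_s: 4.7
position: [0.48, -0.4141, 0.1657]
tcp_rot: [[-0.998, -0.056, 0.0], [-0.056, 0.998, -0.0], [-0.0, -0.0, -1.0]]
force: [-0.6, -0.9, 0.9]
opening: 0.089
grasp_force: 30.0
```

```bash
echo '[[0,0,-20,0,0,0,0],[0,0,-50,0,0,0,0],[0,0,-85,0,0,0,0],[0,0,-120,0,0,0,0],[0,0,-155,0,0,0,0],[0,0,-175,0,0,0,0],[-12,20,-175,0,0,0,0],[-24,45,-175,-0.6,0,0.2,0],[-40,75,-175,-1.2,0,0.44,0],[-56,100,-175,-2,0,0.44,0],[-66,120,-175,-2.8,0,0.44,0],[-71.4,130.2,-170,-3.6,0,0.44,0],[-71.4,130.2,-150,-4,0,0.44,0],[-71.4,130.2,-120,-4,0,0.44,0],[-71.4,130.2,-90,-4,0,0.44,0],[-71.4,130.2,-60,-4,0,0.44,0],[-71.4,130.2,-40,-4,0,0.44,0],[-71.4,130.2,-20,-4,0,0.44,0],[-71.4,130.2,-20,-4,0,0.44,0],[-71.4,130.2,-20,-4,0,0.44,0]]' | python3 steer.py
python3 - <<'E'
from h import *
np.set_printoptions(precision=4,suppress=True)
s=bot.read_state(); print(s['tcp_rot'],s['position'])
a=snap('top','t2.png')['color'];b=snap('scene','s2.png')['color']
A=cv2.resize(a[130:240,350:480],None,fx=3,fy=3,interpolation=2);B=cv2.resize(b[160:350,290:440],None,fx=2.6,fy=2.6,interpolation=2)
H=max(len(A),len(B));O=np.zeros((H,800,3),np.uint8);O[:len(A),:A.shape[1]]=A;O[:len(B),400:400+B.shape[1]]=B[:,:400];cv2.imwrite('pics/c2.png',O[:,:,::-1])
E
```

```text
time_s: 6.7
position: [0.5433, -0.2801, 0.1844]
tcp_rot: [[-1.0, -0.013, -0.014], [-0.017, 0.939, 0.343], [0.008, 0.343, -0.939]]
force: [1.1, -0.2, -2.3]
opening: 0.09
grasp_force: 30.0
[[-0.9998 -0.0134 -0.0139]
 [-0.0173  0.9392  0.3429]
 [ 0.0084  0.343  -0.9393]] [ 0.5433 -0.2801  0.1844]
```

View pics/c2.png

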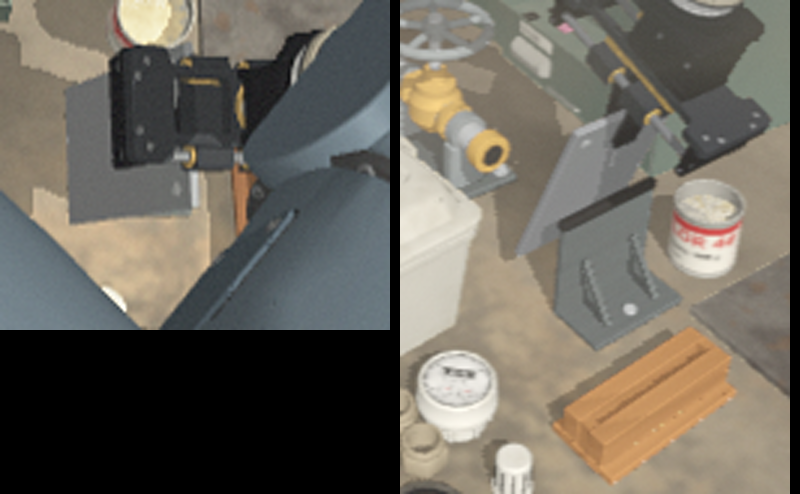

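```bash
echo '[[0,-3.5,9.5,0,0,0,0],[0,-7,19,0,0,0,0],[0,-9.5,26,0,0,0,0],[0,-11.7,32,0,0,0,0],[0,-11.7,32,0,0,0,0],[0,-12.4,33.8,0,0,0,0],[0,-12.4,33.8,0,0,0,0]]' | python3 steer.py
```

```text
time_s: 7.5
position: [0.5439, -0.2801, 0.1495]
tcp_rot: [[-1.0, -0.015, -0.012], [-0.018, 0.94, 0.342], [0.006, 0.342, -0.94]]
force: [-0.1, 0.2, -2.1]
opening: 0.09
grasp_force: 30.0
```

To row units: 0.002 m is 2, 0.001 m is 1.

```bash
echo '[[0,-0.3,1,0,0,0,0],[0,-0.7,2,0,0,0,0],[0,-0.7,2,0,0,0,0]]' | python3 steer.py; echo '[[0,-0.3,1,0,0,0,0],[0,-0.3,1,0,0,0,0],[0,-0.3,1,0,0,0,0]]' | python3 steer.py; echo '[[0,-0.3,1,0,0,0,0],[0,-0.3,1,0,0,0,0],[0,-0.3,1,0,0,0,0]]' | python3 steer.py
```

```text
time_s: 7.8
position: [0.544, -0.2803, 0.1479]
tcp_rot: [[-1.0, -0.015, -0.012], [-0.018, 0.94, 0.341], [0.006, 0.341, -0.94]]
force: [-0.2, 0.9, -0.3]
opening: 0.09
grasp_force: 30.0
time_s: 8.1
position: [0.544, -0.2806, 0.1476]
tcp_rot: [[-1.0, -0.015, -0.011], [-0.018, 0.94, 0.341], [0.006, 0.341, -0.94]]
force: [-2.2, -2.2, 6.2]
opening: 0.09
grasp_force: 30.0
time_s: 8.4
position: [0.544, -0.2809, 0.1474]
tcp_rot: [[-1.0, -0.015, -0.011], [-0.018, 0.94, 0.34], [0.005, 0.341, -0.94]]
force: [-2.4, -1.2, 9.0]
opening: 0.088
grasp_force: 30.0
```

To row units: -0.0015 m is -1.5, 0.0005 m is 0.5.

```bash
echo '[[0,0.5,-1.5,0,0,0,0.12],[0,0.5,-1.5,0,0,0,0.16],[0,0.5,-1.5,0,0,0,0.22],[0,0.5,-1.5,0,0,0,0.3],[0,0.5,-1.5,0,0,0,0.4],[0,0.5,-1.5,0,0,0,0.4],[0,0.5,-1.5,0,0,0,0.4],[0,0.5,-1.5,0,0,0,0.4]]' | python3 steer.py
python3 - <<'E'
from h import *
b=snap('scene','s3.png')['color']
cv2.imwrite('pics/c3.png',cv2.resize(b[140:350,250:450],None,fx=2.6,fy=2.6,interpolation=2)[:,:,::-1])
E
```

```text
time_s: 9.2
position: [0.5438, -0.2799, 0.1469]
tcp_rot: [[-1.0, -0.015, -0.012], [-0.018, 0.94, 0.342], [0.007, 0.342, -0.94]]
force: [-0.3, 0.0, 0.2]
opening: 0.391
grasp_force: 0.0
```

View pics/c3.png

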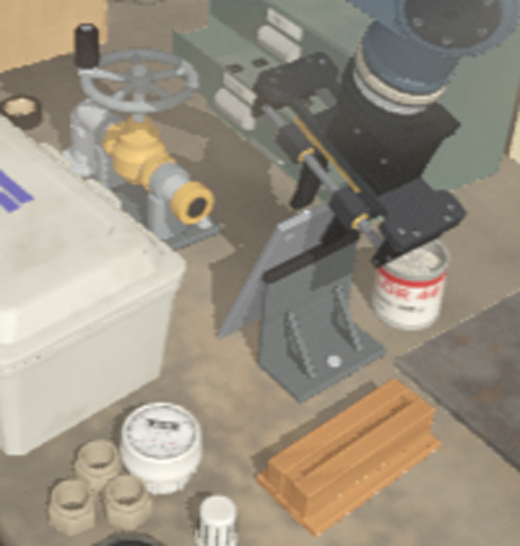

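```bash
echo '[[0,0,-20,0,0,0,0.4],[0,0,-50,0,0,0,0.4],[0,0,-90,0,0,0,0.4],[0,0,-130,0,0,0,0.4],[0,20,-170,0.8,0,0,0.5],[7,60,-180,1.8,0,0,0.6],[14,100,-170,2.8,0,0,0.7],[21,145,-150,4,0,0,0.8],[28,190,-130,4,0,0,0.8],[35,235,-110,4,0,0,0.8],[42,280,-90,4,0,0,0.8],[48,325,-70,4,0,0,0.8],[48,343.7,-69.5,4,0,0,0.8],[48,343.7,-69.5,4,0,0,0.8],[48,343.7,-69.5,4,0,0,0.8],[48,343.7,-69.5,4,0,0,0.8]]' | python3 steer.py
python3 - <<'E'
from h import *
np.set_printoptions(precision=4,suppress=True)
s=bot.read_state(); c=snap('wrist','w4.png'); R=s['tcp_rot']; p=s['position']; print(R,p)
M=np.eye(4);M[:3,:3]=R;M[:3,3]=p; c['view']=np.linalg.inv(M@c['mount']); np.savez('pics/w4.npz',K=c['K'],view=c['view'])
print(proj('w4',np.array([.4915,.0183,.222])),proj('w4',np.array([.527,-.0237,.172])))
E
```

```text
time_s: 10.85
position: [0.4919, 0.0173, 0.33]
tcp_rot: [[-1.0, -0.017, -0.007], [-0.017, 1.0, -0.001], [0.007, -0.001, -1.0]]
force: [0.2, 0.5, 0.1]
opening: 0.801
grasp_force: 0.0
[[-0.9998 -0.0168 -0.0066]
 [-0.0168  0.9999 -0.0007]
 [ 0.0066 -0.0006 -1.    ]] [0.4919 0.0173 0.33  ]
[322.4362 198.6712] [279.2238 220.9087]
```

View pics/w4.png

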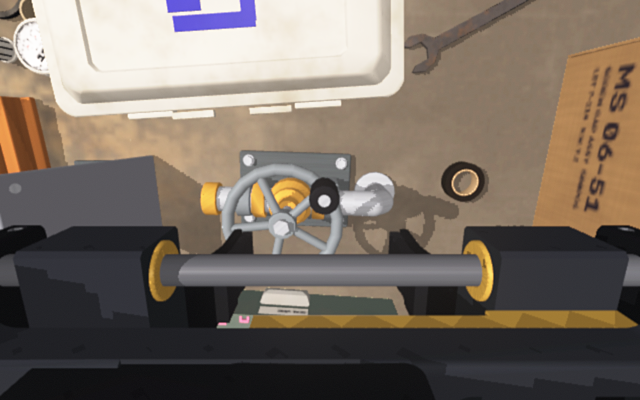

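```bash
python3 - <<'E'
from h import *
np.set_printoptions(precision=4,suppress=True)
W=lambda u,v,z:atz('w4',u,v,z)[:2]
for q in [(281.5,228,.172),(281.5,228,.185),(323,200,.222),(281.5,163,.172),(221.5,220,.17),(342,220,.17)]: print(q,W(*q))
print(T(180,181,.172)[:2],T(180,181,.185)[:2])
E
```

```text
(281.5, 228, 0.172) [ 0.5344 -0.0215]
(281.5, 228, 0.185) [ 0.53 -0.02]
(323, 200, 0.222) [0.4926 0.0188]
(281.5, 163, 0.172) [ 0.4693 -0.0208]
(221.5, 220, 0.17) [ 0.5277 -0.0816]
(342, 220, 0.17) [0.5256 0.0388]
[ 0.532  -0.0215] [ 0.5305 -0.0227]
```

```bash
echo '[[-0.5,0.5,40,0,0,0,0.7],[-1,1,80,0,0,0,0.6],[-1.5,1.3,110,0,0,0,0.6],[-1.5,1.3,130,0,0,0,0.6],[-1.5,1.3,142,0,0,0,0.6],[-1.5,1.3,142,0,0,0,0.5],[-1.5,1.3,142,0,0,0,0],[-1.5,1.3,142,0,0,0,0],[-1.5,1.3,142,0,0,0,0],[-1.5,1.3,142,0,0,0,0],[-1.5,1.3,142,0,0,0,0],[-1.5,1.3,142,0,0,0,0],[-1.5,1.3,142,0,0,0,0]]' | python3 steer.py
python3 - <<'E'
from h import *
np.set_printoptions(precision=4,suppress=True)
s=bot.read_state(); print(s['position'],s['force'],s['tcp_rot'])
R=s['tcp_rot'];c=np.array([.530,-.0215]);k=s['position'][:2]
a0=np.degrees(np.arctan2(*(k-c)[::-1])); print(a0,np.hypot(*(k-c)))
def pt(a): return c+.055*np.array([np.cos(np.radians(a)),np.sin(np.radians(a))])
for st in range(0,270,10):
    d=pt(a0-st-10)-pt(a0-st); print(st+10, (R.T@[*d,0])[:2].round(4))
E
```

```text
time_s: 12.2
position: [0.4927, 0.0197, 0.1889]
tcp_rot: [[-1.0, -0.018, -0.005], [-0.018, 1.0, -0.001], [0.005, -0.0, -1.0]]
force: [0.5, 0.6, 5.8]
opening: 0.289
grasp_force: 30.0
[0.4927 0.0197 0.1889] [0.4537 0.6092 5.76  ] [[-0.9998 -0.0182 -0.005 ]
 [-0.0182  0.9998 -0.0005]
 [ 0.0051 -0.0004 -1.    ]]
132.17799034824102 0.055557775071097264
10 [-0.0077  0.0057]
20 [-0.0086  0.0042]
30 [-0.0092  0.0027]
40 [-0.0095  0.001 ]
50 [-0.0096 -0.0006]
60 [-0.0093 -0.0023]
70 [-0.0088 -0.0039]
80 [-0.008  -0.0053]
90 [-0.0069 -0.0066]
100 [-0.0057 -0.0077]
110 [-0.0042 -0.0086]
120 [-0.0027 -0.0092]
130 [-0.001  -0.0095]
140 [ 0.0006 -0.0096]
150 [ 0.0023 -0.0093]
160 [ 0.0039 -0.0088]
170 [ 0.0053 -0.008 ]
180 [ 0.0066 -0.0069]
190 [ 0.0077 -0.0057]
200 [ 0.0086 -0.0042]
210 [ 0.0092 -0.0027]
220 [ 0.0095 -0.001 ]
230 [0.0096 0.0006]
240 [0.0093 0.0023]
250 [0.0088 0.0039]
260 [0.008  0.0053]
270 [0.0069 0.0066]
```

```bash
cat > chk.py <<'E'
from h import *
s=bot.read_state();d=s['position'][:2]-[.530,-.0215];a=np.arctan2(d[1],d[0]);f=s['force'][:2]
ft=f@[-np.sin(a),np.cos(a)];fr=f@[np.cos(a),np.sin(a)]
print('ang %.1f r %.4f ft %.1f fr %.1f fz %.1f grip %.0f op %.3f z %.4f yaw %.2f t %.1f'%(np.degrees(a),np.hypot(*d),ft,fr,s['force'][2],s['grasp_force'],s['opening'],s['position'][2],s['tcp_rot'][0,1],s['time_s']))
raise SystemExit(abs(ft)>9)
E
echo '[[-7.7,5.7,0,0,0,0,0],[-16.3,9.9,0,0,0,0,0],[-25.5,12.6,0,0,0,0,0],[-35,13.6,0,0,0,0,0],[-44.6,13,0,0,0,0,0],[-53.9,10.7,0,0,0,0,0],[-53.9,10.7,0,0,0,0,0]]' | python3 steer.py >/dev/null; python3 chk.py
```

```text
ang 70.9 r 0.0561 ft -2.0 fr 2.3 fz 5.0 grip 30 op 0.290 z 0.1889 yaw -0.02 t 12.9False
```

```bash
sed -i 's/SystemExit(.*/SystemExit(int(abs(ft)>9))/' chk.py
q=/dev/null
echo '[[-4.5,-1.7,0,0,0,0,0],[-8.8,-3.9,0,0,0,0,0],[-8.8,-3.9,0,0,0,0,0]]' | python3 steer.py>$q; python3 chk.py &&
echo '[[-4.1,-2.4,0,0,0,0,0],[-8,-5.3,0,0,0,0,0],[-8,-5.3,0,0,0,0,0]]' | python3 steer.py>$q; python3 chk.py &&
echo '[[-3.6,-3.1,0,0,0,0,0],[-6.9,-6.6,0,0,0,0,0],[-6.9,-6.6,0,0,0,0,0]]' | python3 steer.py>$q; python3 chk.py &&
echo '[[-3,-3.7,0,0,0,0,0],[-5.7,-7.7,0,0,0,0,0],[-5.7,-7.7,0,0,0,0,0]]' | python3 steer.py>$q; python3 chk.py &&
echo '[[-2.3,-4.2,0,0,0,0,0],[-4.2,-8.6,0,0,0,0,0],[-4.2,-8.6,0,0,0,0,0]]' | python3 steer.py>$q; python3 chk.py
```

```text
ang 61.9 r 0.0561 ft 0.3 fr 2.5 fz 5.9 grip 30 op 0.292 z 0.1889 yaw -0.02 t 13.2
ang 52.0 r 0.0560 ft 0.3 fr 0.2 fz 5.2 grip 30 op 0.287 z 0.1889 yaw -0.02 t 13.5
ang 42.0 r 0.0559 ft 1.0 fr 1.4 fz 6.2 grip 30 op 0.289 z 0.1889 yaw -0.02 t 13.8
ang 32.1 r 0.0559 ft 0.5 fr 0.8 fz 6.3 grip 30 op 0.293 z 0.1889 yaw -0.02 t 14.1
ang 22.2 r 0.0557 ft 0.3 fr 0.5 fz 6.5 grip 30 op 0.290 z 0.1889 yaw -0.02 t 14.4
```

```bash
q=/dev/null
echo '[[-1.5,-4.5,0,0,0,0,0],[-2.7,-9.2,0,0,0,0,0],[-2.7,-9.2,0,0,0,0,0]]' | python3 steer.py>$q && python3 chk.py &&
echo '[[-0.7,-4.7,0,0,0,0,0],[-1,-9.5,0,0,0,0,0],[-1,-9.5,0,0,0,0,0]]' | python3 steer.py>$q && python3 chk.py &&
echo '[[0.1,-4.8,0,0,0,0,0],[0.6,-9.6,0,0,0,0,0],[0.6,-9.6,0,0,0,0,0]]' | python3 steer.py>$q && python3 chk.py &&
echo '[[0.9,-4.7,0,0,0,0,0],[2.3,-9.3,0,0,0,0,0],[2.3,-9.3,0,0,0,0,0]]' | python3 steer.py>$q && python3 chk.py &&
echo '[[1.7,-4.5,0,0,0,0,0],[3.9,-8.8,0,0,0,0,0],[3.9,-8.8,0,0,0,0,0]]' | python3 steer.py>$q && python3 chk.py &&
echo '[[2.4,-4.1,0,0,0,0,0],[5.3,-8,0,0,0,0,0],[5.3,-8,0,0,0,0,0]]' | python3 steer.py>$q && python3 chk.py &&
echo '[[3.1,-3.6,0,0,0,0,0],[6.6,-6.9,0,0,0,0,0],[6.6,-6.9,0,0,0,0,0]]' | python3 steer.py>$q && python3 chk.py &&
echo '[[3.7,-3,0,0,0,0,0],[7.7,-5.7,0,0,0,0,0],[7.7,-5.7,0,0,0,0,0]]' | python3 steer.py>$q && python3 chk.py &&
echo '[[4.2,-2.3,0,0,0,0,0],[8.6,-4.2,0,0,0,0,0],[8.6,-4.2,0,0,0,0,0]]' | python3 steer.py>$q && python3 chk.py
```

```text
ang 12.3 r 0.0556 ft 0.4 fr -0.2 fz 5.9 grip 30 op 0.288 z 0.1889 yaw -0.02 t 14.7
ang 2.4 r 0.0554 ft 0.4 fr -0.6 fz 6.6 grip 30 op 0.291 z 0.1889 yaw -0.02 t 15.0
ang -0.3 r 0.0553 ft 17.6 fr 3.6 fz 6.9 grip 30 op 0.292 z 0.1889 yaw -0.01 t 15.3
```

```bash
echo '[[0,0,0,0,0,0,0],[0,0,0,0,0,0,0],[0,0,0,0,0,0,0],[0,0,0,0,0,0,0]]' | python3 steer.py >/dev/null; python3 chk.py
python3 - <<'E'
from h import *
b=snap('scene','s5.png')['color'];cv2.imwrite('pics/c5.png',cv2.resize(b[80:300,220:450],None,fx=2.6,fy=2.6,interpolation=2)[:,:,::-1])
E
```

```text
ang -0.3 r 0.0553 ft 16.5 fr 3.0 fz 7.1 grip 30 op 0.288 z 0.1889 yaw -0.02 t 15.7
```

View pics/c5.png

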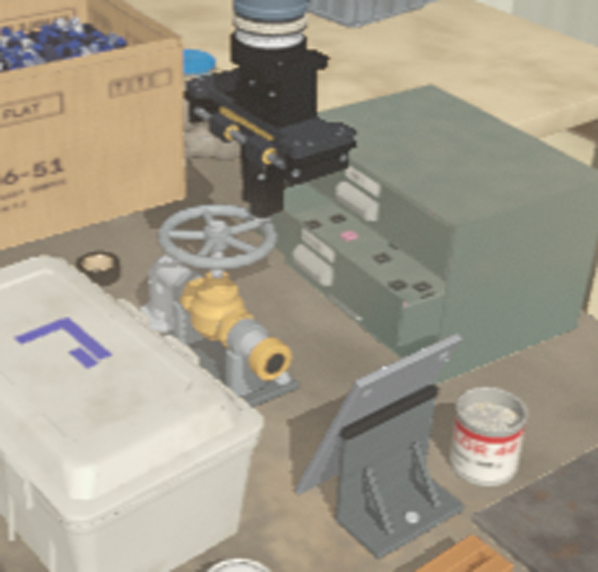

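```bash
python3 - <<'E'
from h import *
R=bot.read_state()['tcp_rot'];f=lambda a:.0553*np.array([np.cos(np.radians(a)),np.sin(np.radians(a)),0])
for i in range(1,21): print(*((R.T@(f(-7.8+18*i)-f(-7.8)))[:2]).round(4),end='; ')
E
```

```text
0.0001 0.0173; 0.0055 0.0337; 0.0157 0.0477; 0.0298 0.0578; 0.0463 0.063; 0.0636 0.063; 0.08 0.0575; 0.0939 0.0473; 0.104 0.0333; 0.1093 0.0168; 0.1092 -0.0005; 0.1038 -0.0169; 0.0936 -0.0309; 0.0795 -0.041; 0.0631 -0.0463; 0.0458 -0.0462; 0.0293 -0.0408; 0.0154 -0.0305; 0.0053 -0.0165; 0.0 -0.0;
```

To row units: 0.1093 m is 109.3, 0.104 m is 104.

```bash
echo '[[0.1,17.3,0,0,0,0,0],[5.5,33.7,0,0,0,0,0],[15.7,47.7,0,0,0,0,0],[29.8,57.8,0,0,0,0,0],[46.3,63,0,0,0,0,0],[63.6,63,0,0,0,0,0],[80,57.5,0,0,0,0,0],[93.9,47.3,0,0,0,0,0],[104,33.3,0,0,0,0,0],[109.3,16.8,0,0,0,0,0]]' | python3 steer.py >/dev/null; python3 chk.py && echo '[[0,-17.3,0,0,0,0,0],[-5.5,-33.7,0,0,0,0,0],[-15.7,-47.7,0,0,0,0,0],[-29.8,-57.8,0,0,0,0,0],[-46.2,-63.1,0,0,0,0,0],[-63.5,-63,0,0,0,0,0],[-80,-57.6,0,0,0,0,0],[-93.9,-47.3,0,0,0,0,0],[-104,-33.3,0,0,0,0,0],[-109.3,-16.8,0,0,0,0,0],[-109.3,-16.8,0,0,0,0,0]]' | python3 steer.py; python3 chk.py
```

```text
ang 171.5 r 0.0549 ft -2.5 fr -7.0 fz -0.9 grip 30 op 0.293 z 0.1890 yaw -0.02 t 16.8
time_s: 17.85
position: [0.585, -0.0267, 0.1889]
tcp_rot: [[-1.0, -0.02, -0.004], [-0.02, 1.0, 0.0], [0.004, 0.0, -1.0]]
force: [0.6, 1.6, 8.1]
opening: 0.29
grasp_force: 30.0
ang -5.4 r 0.0553 ft 1.7 fr 0.4 fz 8.1 grip 30 op 0.290 z 0.1889 yaw -0.02 t 17.9
```

```bash
echo '[[0.1,17.3,0,0,0,0,0],[5.5,33.7,0,0,0,0,0],[15.7,47.7,0,0,0,0,0],[29.8,57.8,0,0,0,0,0],[46.3,63,0,0,0,0,0],[63.6,63,0,0,0,0,0],[80,57.5,0,0,0,0,0],[93.9,47.3,0,0,0,0,0],[104,33.3,0,0,0,0,0],[109.3,16.8,0,0,0,0,0]]' | python3 steer.py >/dev/null; python3 chk.py && echo '[[0,-17.3,0,0,0,0,0],[-5.5,-33.7,0,0,0,0,0],[-15.7,-47.7,0,0,0,0,0],[-29.8,-57.8,0,0,0,0,0],[-46.2,-63.1,0,0,0,0,0],[-63.5,-63,0,0,0,0,0],[-80,-57.6,0,0,0,0,0],[-93.9,-47.3,0,0,0,0,0],[-104,-33.3,0,0,0,0,0],[-109.3,-16.8,0,0,0,0,0],[-109.3,-16.8,0,0,0,0,0]]' | python3 steer.py >/dev/null; python3 chk.py && echo '[[0,2.5,0,0,0,0,0],[0,5,0,0,0,0,0],[0,5,0,0,0,0,0],[0,5,0,0,0,0,0],[0,5,0,0,0,0,0]]' | python3 steer.py; python3 chk.py
python3 - <<'E'
from h import *
O=[cv2.resize(snap(n,n+'9.png')['color'][a:b,c:d],(400,400),interpolation=2) for n,a,b,c,d in [('scene',120,320,250,450),('top',110,250,250,390)]]
cv2.imwrite('pics/c9.png',np.hstack(O)[:,:,::-1])
E
```

```text
ang 171.7 r 0.0549 ft -3.4 fr -6.5 fz -1.0 grip 30 op 0.287 z 0.1889 yaw -0.02 t 18.9
ang -5.5 r 0.0552 ft 2.1 fr 0.6 fz 7.5 grip 30 op 0.289 z 0.1889 yaw -0.02 t 19.9
time_s: 20.45
position: [0.5852, -0.0239, 0.1889]
tcp_rot: [[-1.0, -0.018, -0.002], [-0.018, 1.0, -0.002], [0.002, -0.002, -1.0]]
force: [2.1, -0.0, 6.7]
opening: 0.288
grasp_force: 30.0
ang -2.5 r 0.0553 ft 0.1 fr 2.1 fz 6.7 grip 30 op 0.288 z 0.1889 yaw -0.02 t 20.4
```

View pics/c9.png

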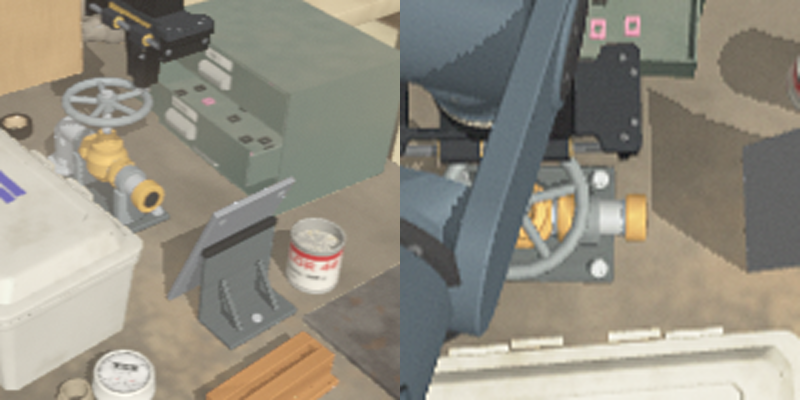

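The final picture shows the board still leaning on the rest (scene half, about (235,235)), and the gripper on the knob at the far side of the rim. The knob is 2° short of two turns and still.

```bash
python3 -c "
from rig import bot
print(bot.hand_in())"
```

```text
the job is handed in; nothing more can be done
None
```

The job is handed in, with no verdict printed: the board leans on the angle rest at about 20° and is let go, and the valve was closed to its stop and backed off two turns (about 2° short by my measurement), with the knob still gripped at 30 N.

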